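Peel the top fittings tray off the stuck nest and hold it out

ROBOT

A 6-joint arm with a two-finger parallel gripper is mounted at the origin on a cart in front of the work surface, level with it; the furniture and walls round the work are solid. World frame = base frame: x ahead of the robot, y to its left, z up, the work surface at z = 0. Lengths are in mm, angles in rad, forces in N, time in s.
With the tool pointing down it reaches from about 400 to 825 mm from the base axis. Payload 7 kg.
Tool frame: the origin (TCP) lies between the finger pads, 19 mm behind the fingertips; this is the grasp point; z points along the fingers, y is the line along which they close (so a half turn about z gives the same grasp; the last joint's range is limited). The gripper opens to 88 mm and grips with 3 to 60 N. Pads are 19 mm wide; open, the fingers measure 130 mm over their backs; the gripper's body (78 mm by 193 mm) begins 47 mm behind the grasp point.
Start: joints at [-1.017, 0.359, 0.012, 0, -1.224, -0.288], TCP at [177.284, -651.28, 245.361] pointing down, gripper open.
Joint ranges: [-3.07, 3.07], [-1.43, 2.12], [-1.02, 1.25], [-3.03, 1.67], [-3.05, -0], [-3.03, 3.03]. Speed limits (rad/s): [2.39, 2.39, 3.01, 3.14, 3.14, 3.14].

INTERFACE

Orientations are given as a unit quaternion [x, y, z, w].
In Python, from plant import bot gives the robot as it stands. Calls block until the motion is done:
- bot.move_ptp(position, orientation): joint-space move of the TCP to a pose.
- bot.line_to(position, velocity=150, ori=None): straight line of the TCP; ori=None keeps the orientation; velocity is the mean speed in mm/s.
- bot.move_joints(angles): joint-space move.
- bot.move_gripper(opening, force=None): finger opening in mm; force is the grip in N (None keeps the last); returns when the fingers have stopped.
- bot.pause(seconds).
- bot.solve_ik(position, orientation): joint angles nearest the present ones, or None.
- bot.read_state(): the state.
- bot.camera(name): name is "side" or "top" or "wrist"; returns the picture (400x640x3 uint8, red, green, blue); there is no depth.
- bot.get_calibration(name): a dict with "fx", "fy", "cx", "cy" (pixels), "distortion" ([k1, k2, p1, p2, k3] as OpenCV has them; the pictures are not rectified), "view" (4x4, takes a point from world to camera coordinates); the wrist camera has in their place "T_tool_cam" (4x4, takes a point from camera to tool coordinates, whose origin is the TCP and whose axes are the flange's). Camera axes: x right, y up, looking along -z (the intrinsics and any distortion apply to the point x, -y, -z); pixel columns grow to the right and rows downward; lengths in mm; the calibration is good to about 2 mm. A picture is of the moment at which its call begins: read the wrist's pose just before it. get_calibration takes no time and is no camera call.
A pose or a line that the arm cannot do raises bot.Unreachable and nothing moves.
- bot.close_job(): hands the job in; it is judged then, once.
The state is a dict: "t": time; "joint_pos": joint angles; "qvel": joint speeds; "tau": joint torques, N m; "tcp_pos": TCP position; "eef_rot": TCP orientation; "contact_force": force on the tool from outside, world axes, zero at the start; "moment": the same for the moment, N m; "width": finger opening in mm; "finger_force": force on a finger pad.
Only numpy, scipy, OpenCV 4.12 (cv2) and the standard library are available. Lean on these libraries where they do the work, as an engineer would, in place of code of your own. Each camera call takes 0.05 s, during which the arm holds its last target. There are 200 camera calls.

TASK

The small fittings trays have stuck together in their nest. Take the top tray by its grip lug and peel it: raise the lug corner first, by about one and a half centimetres, while the opposite corner still sits in the nest, then lift the tray clear without pulling up the second tray. Finish while still holding it by the lug, level and mouth up, still, its middle over the middle of the green cabinet panel with its floor at least 10 cm above the bench and not much higher than 25 cm, ready to be filled with the hinges lying there; do not disturb the other things and do not let the tray go.

Things in the scene. Friction and masses are not known exactly. Their poses are not given: they have to be found in the camera images.
- top_tray: Top one of three equal bare aluminium trays nested in each other. Floor 110 (x) x 70 (y) mm, walls 40 mm high, 2 mm thick, flaring 18 degrees; 8 mm rolled rim, 144 x 104 mm overall; about 130 to 210 g. Origin: centre of its underside, 52 mm above the bench at the start; z up through its mouth. The grip lug sticks out level from the -x end near the +y corner.
- top_lug (a point): Grip point inside the top tray's lug, a solid block 16 mm wide (tray y) and 10 mm thick (z) that reaches 30 mm out of the rim (tray x -72 to -102 mm). Site at x -88, y +36, z +37 mm of the tray, 5 mm below the lug's top face, 89 mm above the bench at the start. Axes are the tray's; pinch along y from above. Only the bottom tray's lug lies below it, 40 mm lower.
- top_far_corner (a point): Point on the top tray's rim at the other end of the diagonal from the lug: x +68, y -48, z +40 mm of the tray. With the lug end raised the tray tilts on its foot near x +50, z 0 mm; 4 mm play between nested walls lets it tilt about 0.2 rad before it must also rise.
- second_tray: The loose tray under it, same shape turned half round (lug at the far end); must stay nested. Origin: centre of its underside, 20 mm below the top tray's. Its four spring dimples (at x -30 and +30 mm on both long sides) pinch the top tray, each resisting about 2 to 4 N until the top tray has risen 5 mm there. The bottom tray pinches this one over twice as hard.
- nest_base: Plywood board 240 x 150 x 12 mm, fixed to the bench, with the bottom tray screwed down on it. Origin: centre of the board's underside, on the bench. The undersides of the three nested trays are 12, 32 and 52 mm above it; axes as the top tray's.
- green_panel: Grey-green cabinet panel 235 (x) x 370 (y) x 18 mm lying fixed on the bench. Origin: centre of its underside.
- cup_hinge_a: Steel cup hinge, 100 x 56 x 24 mm, loose on the panel. Origin: centre of the underside.
- cup_hinge_b: The other steel cup hinge, 100 x 56 x 24 mm, loose on the panel. Origin: centre of the underside.
- pliers: Bystander: pliers lying flat, 65 x 170 x 14 mm. Origin: centre of the underside.

How it is judged (in metres and radians):
On the way, in this order (a step that is already met when the one before it is completed fails the run):
1. the lug corner of the top tray is raised while the opposite corner still sits in the nest (z of top_lug in the frame of second_tray above 0.067 m and z of top_far_corner in the frame of second_tray below 0.066 m and contact force between the fingers and top_tray above 0.5 N and distance between the grasp point and top_lug below 0.05 m), for 0.05 s.
2. the top tray is lifted clear of the nest (height (world z) of top_tray above 0.09 m and height (world z) of top_far_corner above 0.105 m and contact force between top_tray and second_tray below 0.1 N), for 0.1 s.
At the end, for the whole second after the job is handed in: The fingers hold the top tray by its lug (TCP within 50 mm), still, mouth up, tilted under 0.26 rad, its origin 90 to 300 mm above the bench and within 50 mm horizontally of the panel's centre; the second tray still sits in the bottom one (under 6 mm sideways, 4 mm up, 0.06 rad tilt) (height (world z) of top_tray between 0.09 and 0.3 m and horizontal distance between top_tray and green_panel below 0.05 m and angle between top_tray's own z axis and vertical below 0.26 rad and linear speed of top_tray below 0.03 m/s and contact force between the fingers and top_tray above 1 N and z of second_tray in the frame of nest_base below 0.036 m and angle between second_tray's own z axis and vertical below 0.06 rad and horizontal distance between second_tray and nest_base below 0.006 m and distance between the grasp point and top_lug below 0.05 m); the arm keeps its last pose, push and grip.
It fails at once if the second tray is pulled up out of the bottom one (z of second_tray in the frame of nest_base above 0.042 m or angle between second_tray's own z axis and vertical above 0.15 rad).
It fails at once if another thing is disturbed (moved more than 30 mm) (distance of any of cup_hinge_a, cup_hinge_b, pliers from where it was at the start of the episode above 0.03 m).
It also fails if it takes over 38 s, if anything falls off the work surface, if the arm or the gripper's body presses on something with over 40 N, if the wrist force passes 120 N, or if a joint passes its speed limit or range.

## Working session

There is one attempt and no reset: what is moved stays moved. The work goes in short steps, each a Python script; the robot and the scene stay as the last script left them, time stands still between calls to the robot, and variables do not carry over. Pictures are saved under pics/ and viewed, at most 10 in all, crops included, and the job is handed in when it is done.

```bash
mkdir -p pics; ls
python3 - <<'E'
from plant import bot
import cv2
for n in("top","side"):
    cv2.imwrite(f"pics/{n}0.png",bot.camera(n)[:,:,::-1])
    print(n,bot.get_calibration(n))
print(bot.get_calibration("wrist")); s=bot.read_state();print(s)
E
```

```text
pics
top {'fx': 477.0842619002723, 'fy': 477.0842619002723, 'cx': 322.99368556494176, 'cy': 194.21713079982587, 'distortion': array([-0.12608797,  0.        ,  0.        ,  0.        ,  0.        ]), 'view': array([[ 2.74723126e-02, -9.99597095e-01, -7.13579018e-03,
         7.74062909e+01],
       [ 9.97077229e-01,  2.68925666e-02,  7.15107628e-02,
        -6.27168040e+02],
       [-7.12900511e-02, -9.07949993e-03,  9.97414303e-01,
        -1.40064330e+03],
       [ 0.00000000e+00,  0.00000000e+00,  0.00000000e+00,
         1.00000000e+00]])}
side {'fx': 479.70789961317286, 'fy': 479.70789961317286, 'cx': 318.81402391445056, 'cy': 193.6632920253952, 'distortion': array([0.00249048, 0.        , 0.        , 0.        , 0.        ]), 'view': array([[ 9.97717958e-01,  6.45439502e-02,  1.98230809e-02,
        -6.24060078e+02],
       [-5.50941145e-02,  6.08513563e-01,  7.91628627e-01,
        -8.14396755e+01],
       [ 3.90322251e-02, -7.90914232e-01,  6.10680901e-01,
        -1.23695464e+03],
       [ 0.00000000e+00,  0.00000000e+00,  0.00000000e+00,
         1.00000000e+00]])}
{'fx': 3
[... 555 characters left out ...]
_pos': array([-1.01690195e+00,  3.59349357e-01,  1.11346684e-02, -3.22214875e-04,
       -1.22408291e+00, -2.88117351e-01]), 'qvel': array([-1.37733910e-03,  8.73175328e-05,  2.54870251e-03, -1.25264608e-03,
       -1.04037912e-03, -1.06433760e-03]), 'tau': array([-6.38040674e-04, -5.84164345e+01,  2.93754065e+01,  7.01557070e+00,
        1.01825219e-02, -5.01000056e-05]), 'tcp_pos': array([ 177.17725665, -650.9032947 ,  244.48494963]), 'eef_rot': array([-1.32443321e-01,  9.91190285e-01,  7.46997650e-04, -1.68517733e-04]), 'contact_force': array([-0.13296155,  1.09613034, -1.34799943]), 'moment': array([-0.02218733,  0.0196871 , -0.03027393]), 'finger_force': 0.0, 'width': 87.89035502354538}
```

View pics/top0.png

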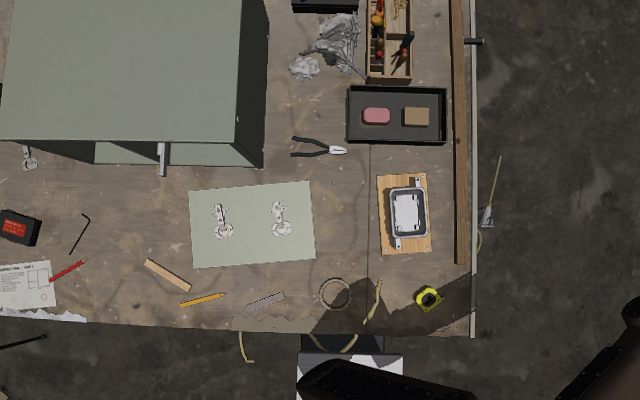

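View pics/side0.png

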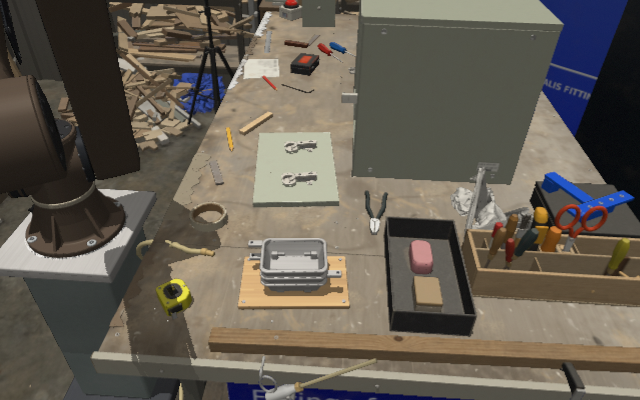

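The top view shows the nest at about (407,213), with the near lug (top tray) at (397,243) and the far lug at (418,182). The panel is at about (252,224) and the pliers at (318,148). In the side view, the top lug is at about (254,244).

```bash
cat > h.py <<'E'
from plant import bot
import cv2, numpy as np
from scipy.spatial.transform import Rotation as R
def cam(name, st=None):
    c=bot.get_calibration(name)
    K=np.array([[c['fx'],0,c['cx']],[0,c['fy'],c['cy']],[0,0,1]]);D=np.array(c['distortion'])
    if 'view' in c: V=np.array(c['view'])
    else:
        T=np.eye(4);T[:3,:3]=R.from_quat(st['eef_rot']).as_matrix();T[:3,3]=st['tcp_pos']
        V=np.linalg.inv(T@np.array(c['T_tool_cam']))
    return K,D,np.diag([1,-1,-1,1])@V      # OpenCV axes
def ray(C,px):
    K,D,V=C; n=cv2.undistortPoints(np.array(px,float).reshape(-1,1,2),K,D)[:,0]
    d=np.c_[n,np.ones(len(n))]@V[:3,:3]
    return -V[:3,:3].T@V[:3,3], d/np.linalg.norm(d,axis=1)[:,None]
def onplane(C,px,z):
    o,d=ray(C,px); return o+d*((z-o[2])/d[:,2])[:,None]
def tri(obs):
    A=np.zeros((3,3));b=np.zeros(3);L=[]
    for C,p in obs:
        o,d=ray(C,[p]);P=np.eye(3)-np.outer(d[0],d[0]);A+=P;b+=P@o;L.append((P,o))
    x=np.linalg.solve(A,b); return x,[round(float(np.linalg.norm(P@(x-o))),1) for P,o in L]
def proj(C,X):
    K,D,V=C; return cv2.projectPoints(np.array(X,float).reshape(-1,1,3),V[:3,:3],V[:3,3].reshape(3,1),K,D)[0][:,0]
E
python3 - <<'E'
from h import *
for n,(px,py) in(("top",(205,215)),("side",(270,160))):
    im=cv2.imread(f"pics/{n}0.png");C=cam(n)
    lab=cv2.cvtColor(im,cv2.COLOR_BGR2LAB).astype(int)
    m=(np.abs(lab-lab[py,px]).max(2)<14).astype(np.uint8)
    m=cv2.morphologyEx(m,cv2.MORPH_OPEN,np.ones((3,3)))
    k,l=cv2.connectedComponents(m)
    c=max(cv2.findContours((l==l[py,px]).astype(np.uint8),0,2)[0],key=cv2.contourArea)
    w=onplane(C,cv2.convexHull(c)[:,0],18)[:,:2]
    print(n,cv2.minAreaRect(w.astype(np.float32)))
Ct,Cs=cam("top"),cam("side")
print(onplane(Ct,[(397,243),(418,182),(407,213)],92).round(0))
print(tri([(Ct,(397,243)),(Cs,(254,244))]))
a=cv2.imread("pics/top0.png")[165:260,370:440];b=cv2.imread("pics/side0.png")[225:315,230:355]
a=cv2.resize(a,None,fx=6,fy=6,interpolation=cv2.INTER_CUBIC)[:600];cv2.imwrite("pics/ct.png",a)
cv2.imwrite("pics/cs.png",cv2.resize(b,None,fx=6,fy=6,interpolation=cv2.INTER_CUBIC))
E
```

```text
top ((529.2998046875, 309.16802978515625), (233.07171630859375, 368.1933898925781), 6.667251110076904)
side ((532.3622436523438, 310.7925109863281), (233.61270141601562, 368.4922180175781), 6.607315540313721)
[[ 487. -119.   92.]
 [ 662. -176.   92.]
 [ 573. -146.   92.]]
(array([ 486.91914719, -119.8679474 ,   87.10009212]), [0.3, 0.3])
```

View pics/ct.png

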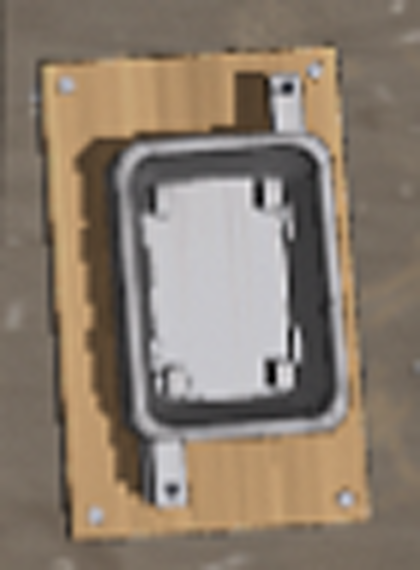

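Run:
```python
from h import *
yaw=np.arctan2(-57,175)+2*np.arctan2(0,1)
yaw=yaw+np.arctan2(72,176)   # lug-to-lug line is at -atan(72/176) in the tray frame
print("yaw",yaw)
q=(R.from_euler('z',yaw)*R.from_quat([0,1,0,0])).as_quat()
bot.move_ptp([500,-130,230],q)
for k,p in enumerate([[500,-130,230],[480,-90,200]]):
    if k: bot.line_to(p)
    bot.pause(.3); s=bot.read_state(); im=bot.camera("wrist")
    np.save(f"st{k}.npy",dict(eef_rot=s['eef_rot'],tcp_pos=s['tcp_pos']),allow_pickle=True)
    cv2.imwrite(f"pics/w{k}.png",im[:,:,::-1]); print(s['t'],s['tcp_pos'],proj(cam('wrist',s),[[487,-119,92],[573,-146,92],[662,-176,92]]))
```

```text
yaw 0.07344090779699419
2.5917 [ 499.96679981 -130.37784068  229.94631486] [[328.02978738 180.89885051]
 [294.18789    262.20693252]
 [262.32700317 334.06188315]]
3.45 [480.34213677 -90.36068002 200.25776394] [[280.96975581 207.14308728]
 [248.13356494 293.10958567]
 [217.66824951 367.69064527]]
```

The crop shows the top lug at the near end (crop 165,470) and the second tray's lug at the far end. The board axis is yawed a few degrees.

Run:
```python
import cv2,numpy as np
ims=[]
for k in(0,1):
    im=cv2.imread(f"pics/w{k}.png")[130:395,170:400] if k==0 else cv2.imread(f"pics/w{k}.png")[130:395,130:360]
    ims.append(cv2.resize(im,None,fx=1.7*1,fy=1.7))
cv2.imwrite("pics/wc.png",np.hstack(ims)); print(np.hstack(ims).shape)
```

```text
(450, 782, 3)
```

View pics/wc.png

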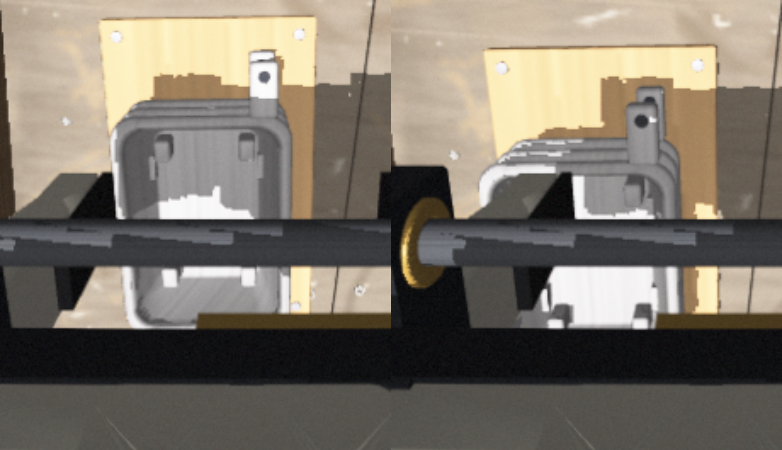

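In both wrist views the lug and its hole are clear: crop (264,76) and crop (250,121), with the board screws nearby. The tray looks aligned with the tool. I'll triangulate the lug hole and check the yaw.

Run:
```python
from h import *
S=[np.load(f"st{k}.npy",allow_pickle=True).item() for k in(0,1)]
C=[cam('wrist',s) for s in S]
f0=lambda x,y:(170+x/1.7,130+y/1.7); f1=lambda x,y:(130+(x-391)/1.7,130+y/1.7)
print("hole",tri([(C[0],f0(264,76)),(C[1],f1(641,121))]))
T=cam('top'); 
print("hole3",tri([(C[0],f0(264,76)),(C[1],f1(641,121)),(T,(370+172/6,165+490/6))]))
for n,(a,b) in{"w0":((116,37),(299,34)),"w1":((501,68),(697,65))}.items():
    f,c=(f0,C[0]) if n=="w0" else (f1,C[1])
    w=onplane(c,[f(*a),f(*b)],12); d=w[0]-w[1]; print(n,w.round(1),"yaw",np.arctan2(d[0],-d[1]) )
w=onplane(T,[(370+x/6,165+y/6) for x,y in((67,84),(315,71),(96,515),(346,498))],12); print(w.round(1),w.mean(0))
for a,b in((0,2),(1,3)): d=w[a]-w[b]; print("yaw top",np.arctan2(d[1],d[0]))
# tray rim outline in the top view: outer corners by eye-side mid-lines, z 92
r=onplane(T,[(370+x/6,165+y/6) for x,y in((111,200),(131,380),(330,180),(349,370),(170,138),(290,131),(190,436),(300,428))],92)
print(r.round(1)); print("yaws",[np.arctan2(*(r[a]-r[b])[1::-1]) for a,b in((0,1),(2,3))])
# lug sides in w0 on z=94
print(onplane(C[0],[f0(250,75),f0(278,75),f0(250,105),f0(278,105)],94).round(1), onplane(C[1],[f1(627,130),f1(659,130)],94).round(1))
```

```text
hole (array([ 480.66029336, -122.17320733,   96.02910868]), [0.1, 0.1])
hole3 (array([ 478.13400588, -121.93626769,  105.38229423]), [1.0, 0.8, 0.6])
w0 [[ 476.5 -222.4   12. ]
 [ 465.3  -96.4   12. ]] yaw 0.08870665878911294
w1 [[ 476.4 -222.9   12. ]
 [ 465.3  -96.8   12. ]] yaw 0.08749833107655502
[[ 676.3  -79.6   12. ]
 [ 686.4 -205.1   12. ]
 [ 461.   -98.4   12. ]
 [ 472.3 -223.9   12. ]] [ 574.03720891 -151.74276014   12.        ]
yaw top 0.08721444526515992
yaw top 0.0874762456162212
[[ 613.2  -92.5   92. ]
 [ 528.4 -103.6   92. ]
 [ 625.5 -196.8   92. ]
 [ 535.6 -207.2   92. ]
 [ 643.4 -120.1   92. ]
 [ 648.3 -177.4   92. ]
 [ 502.7 -132.    92. ]
 [ 507.7 -184.3   92. ]]
yaws [np.float64(0.13000324894361287), np.float64(0.11463040297368694)]
[[ 481.  -129.8   94. ]
 [ 479.8 -114.6   94. ]
 [ 497.7 -128.5   94. ]
 [ 496.6 -113.1   94. ]] [[ 486.5 -129.1   94. ]
 [ 485.4 -113.2   94. ]]
```

```bash
cat >> h.py <<'E'
YAW=0.088; B=R.from_euler('z',YAW); DOWN=R.from_quat([0,1,0,0])
def ori(th): return (B*R.from_euler('y',th)*DOWN).as_quat()   # th: lug end up
def rep(m=''):
    s=bot.read_state(); print(m,round(s['t'],2),s['tcp_pos'].round(1),'F',s['contact_force'].round(1),'M',s['moment'].round(2),'w',round(s['width'],1),'ff',round(s['finger_force'],1))
E
python3 - <<'E'
from h import *
bot.move_gripper(50)
bot.move_ptp([485.5,-122,150],ori(0)); rep('above')
bot.line_to([485.5,-122,89],80); rep('down')
bot.move_gripper(0,20); bot.pause(.2); rep('grip20')
bot.move_gripper(0,60); bot.pause(.2); rep('grip60')
cv2.imwrite("pics/w2.png",bot.camera("wrist")[:,:,::-1])
cv2.imwrite("pics/s2.png",cv2.resize(bot.camera("side")[180:330,180:400,::-1],None,fx=3,fy=3,interpolation=cv2.INTER_CUBIC))
E
```

```text
above 4.67 [ 484.9 -122.6  149. ] F [-0.1  0.6  1. ] M [-0.02 -0.03 -0.05] w 49.7 ff 0.0
down 5.59 [ 485.9 -121.9   89.5] F [ 0.4 -0.5  0.3] M [0.02 0.02 0.03] w 50.1 ff 0.0
grip20 6.44 [ 485.5 -122.    89.1] F [-0.8  0.6  1.5] M [ 0.18  0.18 -0.01] w 16.2 ff 20.0
grip60 6.86 [ 485.5 -122.    89.1] F [-1.6  0.9  2.5] M [ 0.31  0.32 -0.01] w 15.3 ff 60.0
```

Grip is good: 16 mm opening and 60 N. Now the peel.

Run:
```python
from h import *
p0=np.array([485.5,-122,89.]); piv=p0+B.apply([138,0,-37])
at=lambda th: piv+(B*R.from_euler('y',th)).apply([-138,0,37])
for th in(.03,.06,.09,.115):
    bot.line_to(at(th),20,ori(th)); rep(th)
bot.pause(.2); rep('held')
cv2.imwrite("pics/s3.png",cv2.resize(bot.camera("side")[180:330,180:400,::-1],None,fx=3,fy=3,interpolation=cv2.INTER_CUBIC))
```

```text
0.03 7.33 [ 486.4 -122.    92.8] F [-1.  -0.3  0.5] M [ 0.09  0.31 -0.01] w 15.3 ff 60.0
0.06 7.69 [ 487.7 -121.9   97.1] F [-2.1 -0.1  2.2] M [ 0.06  0.68 -0.07] w 15.3 ff 60.0
0.09 8.06 [ 489.  -121.7  101.1] F [-3.2  0.7  2.3] M [ 0.32  0.96 -0.05] w 15.1 ff 60.0
0.115 8.38 [ 489.6 -121.6  104.2] F [-4.9  1.   1.4] M [ 0.25  1.5  -0.13] w 15.3 ff 60.0
held 8.58 [ 489.6 -121.6  104.2] F [-4.7  0.8  1.2] M [ 0.29  1.42 -0.08] w 15.2 ff 60.0
```

View pics/s3.png

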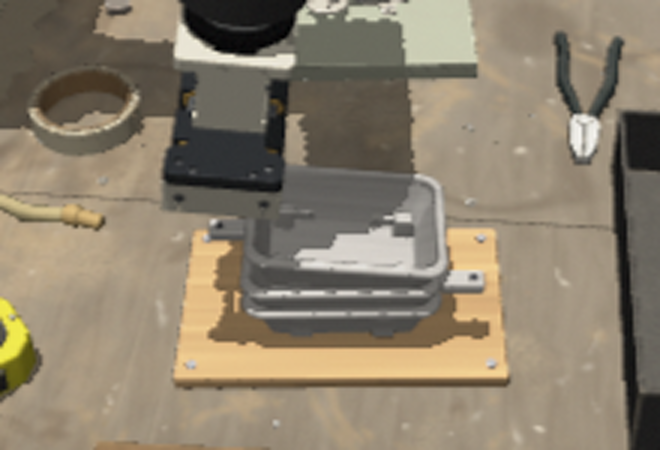

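The lug corner is up 15 mm, the far end still sits in the nest, and the second tray is in place. Next, lift slowly with the tilt held.

Run:
```python
from h import *
p=bot.read_state()['tcp_pos']+0; q=ori(.115); dx=B.apply([-2,0,0])
for dz in(2,4,6,9,13,20,35):
    bot.line_to(p+dx*min(1,dz/6)+[0,0,dz],20 if dz<20 else 50,q); rep(dz)
    if np.abs(bot.read_state()['contact_force']).max()>40: break
bot.pause(.2)
cv2.imwrite("pics/s4.png",cv2.resize(bot.camera("side")[150:330,180:400,::-1],None,fx=3,fy=3,interpolation=cv2.INTER_CUBIC))
```

```text
2 8.9 [ 489.7 -121.6  106.4] F [ 1.4 -0.  -2.7] M [-0.02 -0.73  0.06] w 15.4 ff 60.0
4 9.16 [ 488.9 -121.7  108.4] F [ 2.7  0.2 -4.4] M [ 0.   -1.35  0.07] w 15.6 ff 60.0
6 9.42 [ 487.2 -121.8  110.4] F [-0.1  0.9 -0.8] M [ 0.08 -0.28  0.03] w 15.3 ff 60.0
9 9.72 [ 487.5 -121.8  113.4] F [ 0.8 -0.1 -1.8] M [ 0.05 -0.3   0.01] w 15.0 ff 60.0
13 10.07 [ 487.8 -121.7  117.4] F [-0.2 -0.8 -2.1] M [ 0.09 -0.26 -0.01] w 15.2 ff 60.0
20 10.36 [ 488.  -121.7  124.7] F [-1.  -0.3 -2.4] M [ 0.09 -0.29  0.07] w 15.2 ff 60.0
35 10.81 [ 487.8 -121.7  139.6] F [ 0.8 -0.6 -2.4] M [ 0.1  -0.22  0.02] w 15.2 ff 60.0
```

View pics/s4.png

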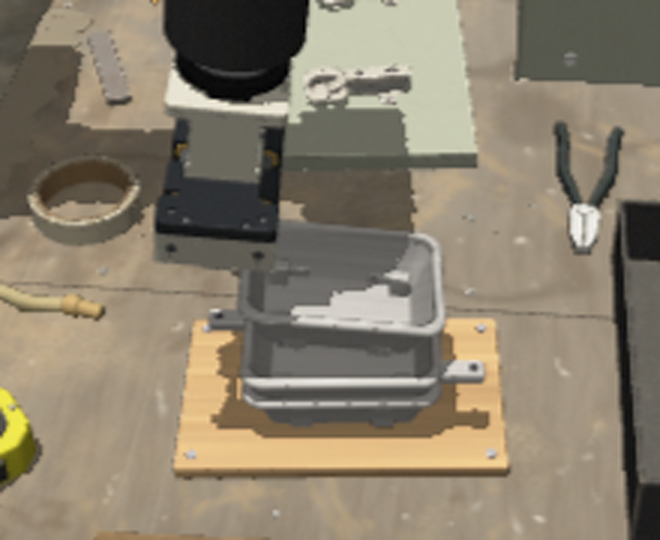

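The top tray is clear and the second tray is still nested. Next: raise, level and carry it over the panel.

Run:
```python
from h import *
p=bot.read_state()['tcp_pos']+0
bot.line_to(p+[0,0,40],60); bot.line_to(p+[0,0,80],60,ori(0)); rep('level')
off=B.apply([88,-36,-37]); goal=np.array([531,310,180])-off; print(goal)
bot.line_to(goal,120); bot.pause(.5); rep('at panel')
t=bot.camera("top");s=bot.camera("side");cv2.imwrite("pics/t5.png",t[:,:,::-1]);cv2.imwrite("pics/s5.png",s[:,:,::-1])
a=cv2.resize(t[120:290,150:350,::-1],(400,340));b=cv2.resize(s[60:230,200:400,::-1],(400,340))
cv2.imwrite("pics/c5.png",np.hstack([a,b]))
```

```text
level 12.69 [ 487.3 -121.7  219. ] F [ 0.3  0.2 -1.7] M [0.03 0.15 0.04] w 15.0 ff 60.0
[440.17660342 338.12668898 217.        ]
at panel 17.19 [440.2 338.1 217. ] F [-0.5 -0.2 -2. ] M [0.17 0.14 0.06] w 15.3 ff 60.0
```

View pics/c5.png

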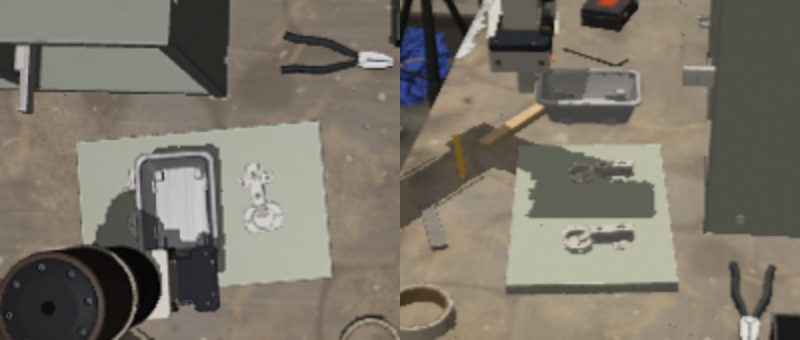

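The tray hangs level over the panel. In the top crop its far rim corners are at (137,155) and (215,152); in the side crop its far end corners are at (638,70) and (639,98). I'll do a numeric check, then hand in.

Run:
```python
from h import *
T,S=cam('top'),cam('side')
ft=lambda x,y:(150+x/2,120+y/2); fs=lambda x,y:(200+(x-400)/2,60+y/2)
P=[tri([(T,ft(137,155)),(S,fs(638,70))]),tri([(T,ft(215,152)),(S,fs(639,98))])]
for p in P: print(p[0].round(0),p[1])
m=(P[0][0]+P[1][0])/2; print("expected far rim mid",(np.array([531,310,180])+B.apply([72,0,40])).round(0),"got",m.round(0))
s=bot.read_state();print(s['tcp_pos'],s['finger_force'],abs(s['qvel']).max())
```

```text
[597. 363. 220.] [1.6, 1.6]
[603. 260. 230.] [2.5, 2.5]
expected far rim mid [603. 316. 220.] got [600. 311. 225.]
[440.18286507 338.12960846 216.99896821] 59.999356269836426 0.0024061442082696626
```

Measured and expected rim positions agree to within 5 mm, so the tray is centred and level.

```bash
python3 -c "
from plant import bot
print(bot.close_job())"
```

```text
the job is handed in; nothing more can be done
None
```

I peeled the top tray off lug corner first and handed the job in at about 17 s of the 38 s allowed; the tray is held by its lug, level and still over the panel's centre, its floor about 18 cm above the bench, and camera views showed the second tray still nested after the lift (no verdict was returned).

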